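# Clamp a note pad in the padding press until the knob clicks

## Robot

A 6-joint arm with a two-finger parallel gripper is mounted at the origin on a cart in front of the work surface, level with it; the furniture and walls round the work are solid. World frame = base frame: x ahead of the robot, y to its left, z up, the work surface at z = 0. Lengths are in m, angles in rad, forces in N, time in s.
With the tool pointing down it reaches from about 0.275 to 0.75 m from the base axis. Payload 10.2 kg.
Tool frame: the origin (TCP) lies at the centre of the arm's flange, where the gripper is bolted on; the fingertips stand 173 mm ahead of it and the grasp point (between the pads) lies 155 mm ahead of it (arm.hold_point_z is the distance from the TCP to the grasp point, in m); z points along the fingers, y is the line along which they close (so a half turn about z gives the same grasp; the last joint's range is limited). The gripper opens to 85 mm and grips with 20 to 120 N. Pads are 22 mm wide; open, the fingers measure 114 mm over their backs; the gripper's body (76 mm by 85 mm) begins 54 mm behind the grasp point. The pads swing forward as they close: fully open they stand 13 mm farther back than shut.
Start: joints at [-1.451, 0.313, 1.498, -0, 1.331, -0.223], TCP at [0.176, -0.494, 0.405] pointing down, gripper open.
Joint ranges: [-2.94, 2.94], [-0.97, 2.17], [0.19, 2.56], [-1.23, 4.37], [0.02, 3.11], [-2.88, 2.88]. Speed limits (rad/s): [2.39, 2.39, 3.01, 3.14, 3.14, 3.14].

## Interface

Orientations are given as a unit quaternion [w, x, y, z].
In Python, from station import sensors, eyes, sign_off, models, arm gives the robot as it stands.
- The arm moves only by the tool apply_moves, never from a script. Its argument "moves" is one flat list of numbers, 6 for each row, row after row: the shift along the tool's x, y, z in cm, then the turn, a rotation vector about the tool's x, y, z in units of 5 degrees (1.0 is 5 degrees). In form: [x, y, z, wx, wy, wz, x, y, z, wx, wy, wz, ...]. A call has 1 to 12 rows; each row shifts and turns the commanded pose from where the row before left it, along the tool's axes as they then stand; what a row does not reach is not made up. A row lasts 1/10 s, in which the tool goes at most 50 mm and 8.59 degrees, less where a joint would pass 70% of its speed; a pose out of reach is approached as far as the arm can. A call with a gripper value outside its range is refused whole. "fingers" is the finger opening in cm, from 0 to 8.54, set as the call begins (left out, the last holds). The fingers move at their own pace and stop on an object; "grip_force" is the grip in N (left out, the last holds). Time passes only in rows, so rows that do not move let the fingers close. It gives the time, the measured TCP pose, the force, the opening and the grip force at its end, in the units of the state.
- sensors.sense(): the state, without advancing time (a new reading comes with each control period).
- eyes.camera(name): name is "side" or "top"; returns (picture, depth): 420x560x3 uint8, blue, green, red; 420x560 float32, m along the optical axis (not along the pixel's ray), 0 where there is no reading.
- eyes.camera_model(name): a dict with "vertical_fov" (degrees; the focal length in pixels is half the picture's height over the tangent of half this angle, whatever the lens; pixels are square), "cx", "cy" (the principal point, pixels), "rvec" (rotation vector, rad) and "tvec" (3), from world to camera coordinates, as OpenCV has them. Camera axes: x right, y down, z forward; pixel columns grow to the right and rows downward; lengths in m; the calibration is good to about 2 mm. A picture is of the moment at which its call begins. camera_model takes no time and is no camera call.
- sign_off(): hands the job in; it is judged then, once.
Trained networks look in the newest picture that a camera, given by its name, has taken for a name from the list of things; names that differ only in an ending like _2 or _b are one class to them, and where a whole thing is asked for, a point or a joint stands for the part that bears it (a point fixed in the world has none). Each returns a list of dicts, best first, with "p" (0 to 1); they miss things now and then, are a little off and sometimes report something else, mostly with a low value. They report only what shows in the picture. A call takes as long as a camera call.
- models.spot_in(label, camera): "at" ([x, y, z] in m, in world coordinates, good to about 4 mm: the middle of the surface that is visible of it).
- models.masks_of(label, camera): "mask" (420x560 bool, what is visible of it).
- models.tip_of(label, camera): "at" ([x, y, z] in m, in world coordinates, good to about 4 mm: a listed point, or the origin of a listed thing).
The state is a dict: "t": time; "qpos": joint angles; "qd": joint speeds; "effort": joint torques, N m; "eef_pos": TCP position; "orientation": TCP orientation; "wrist_force": force on the tool from outside, world axes, zero at the start; "moment": the same for the moment, N m; "finger_gap": finger opening in m; "finger_force": force on a finger pad.
Only numpy, scipy, OpenCV 4.12 (cv2) and the standard library are available. Lean on these libraries where they do the work, as an engineer would, in place of code of your own. Each camera call takes 0.05 s, during which the arm holds its last target. There are 200 camera calls.

## Task

Stand the loose note pad upright on the bed of the padding press, between its two jaws and centred along them, so that its spine can be glued. Then turn the knob clockwise until the jaw clamps the pad against the fixed jaw and the knob's torque clutch slips and clicks twice; stop there, before it has slipped a quarter turn, let go, and leave the pad clamped and the other things on the desk where they are.

Things in the scene. Friction and masses are not known exactly. Their poses are not given: they have to be found in the camera images.
- pad_center (a point): centre of the loose pad: a stiff block of paper between two brown cardboard covers, 70 mm wide (its x), 22 mm thick (its y), 76 mm tall (its z, up), 60 to 130 g, standing on edge on the desk right of the press. The point is half-way up, 38 mm above its underside.
- pad: the same pad, origin at the centre of its underside, same axes.
- press: grey padding press bolted to the desk; origin at desk level, z up, y along its 90 x 225 x 12 mm bed, from the fixed jaw (y -0.078 to -0.060 m) past the moving jaw to the gear housing (72 mm square, y 0.061 to 0.133, top 58 mm up, knob on top at y 0.097). Both jaws are 64 mm wide and end 47 mm above the desk.
- jaw_path (a point): point on the press midway between fixed jaw and housing, 30 mm up, same axes. The moving jaw (dark block on a rack, sprung plate in front) slides here toward the fixed jaw, 14 mm per rad of clockwise knob turn (seen from above). At the start the jaw faces stand 30 to 49 mm apart, differently each time; under load the plate yields up to 3 mm.
- press_slot (a point): on the bed's top (12 mm above the desk) at the foot of the fixed jaw's face, mid-width; x along the face, y toward the moving jaw, z up. A pad clamped upright and centred has its centre at about (0, 0.011, 0.038) m here. A pad set down 2 to 5 mm off the fixed jaw is pushed home by the moving jaw.
- knob_grip (a point): on the knob's vertical axis, 102 mm above the desk, where to grip: a black upright bar 44 mm long (its x), 16 mm thick (its y; grip across this), 79 to 115 mm above the desk, on a skirt 47 mm across. Let go under load, knob and jaw spring back by some 0.2 to 0.4 rad and the pad stays held with about 4 N.
- knob_mark (a point): white line on the skirt's rim, 24 mm from the axis, 72 mm up. Free running takes 0.08 N m; with the pad tight the torque climbs over some 0.3 rad to about 0.38 N m; then the clutch slips: the torque sinks to about 0.13 N m and climbs again (a click) once every 30 degrees of slip, jaw and collar nearly still. At rest it reads 0.1 N m less; quick jerky turning hides it.
- collar_mark (a point): white line on the steel collar (54 mm across) under the knob, 24 mm from the axis, 66 mm up; it turns with the gears, not with a slipping knob. The two lines start together; their distance apart shows the slip: 12 mm at 30 degrees, 24 mm at 60, 34 mm at 90.
- glue_stick: glue stick standing upright beyond the press, 26 mm across, 90 mm tall; rigid bystander; position at the centre of its underside; leave it where it is. 
- eraser: blue and white block eraser, 23 x 55 x 14 mm, near the desk's front edge; rigid bystander; position at the centre of its underside; leave it where it is. 
- stapler: black desk stapler, 152 x 38 x 51 mm, left of the press; rigid bystander; position at the centre of its underside; leave it where it is. 
- pen_2: blue pen, 12 x 145 x 9 mm, at the front edge left; rigid bystander; position at the centre of its underside; leave it where it is. 

How it is judged:
On the way, in this order (a step that is already met when the one before it is completed fails the run):
1. the pad stands upright on the bed between the jaws (z of pad_center in the frame of press_slot below 0.041 m and x of pad_center in the frame of press_slot between -0.015 and 0.015 m and y of pad_center in the frame of press_slot between 0.004 and 0.04 m and angle between pad_center's own z axis and vertical below 0.08 rad and contact force between the fingers and pad below 0.1 N), for 0.2 s.
2. the jaw bears on the pad and the clutch has slipped through its clicks (z of pad_center in the frame of press_slot below 0.041 m and x of pad_center in the frame of press_slot between -0.015 and 0.015 m and y of pad_center in the frame of press_slot between 0.004 and 0.014 m and angle between pad_center's own z axis and vertical below 0.08 rad and angle between the y axis of pad_center and the y axis of press_slot, either way round below 0.08 rad and contact force between pad and press above 8 N and horizontal distance between knob_mark and collar_mark above 0.0107 m), for 0.2 s.
At the end, for the whole second after the job is handed in: the pad stands upright on the bed, centred along the jaws within 15 mm, flat against the fixed jaw and still clamped (over 4 N on the press), at rest; the clutch has slipped by 26 to 91 degrees (index lines 10.7 to 34.4 mm apart) (z of pad_center in the frame of press_slot below 0.041 m and x of pad_center in the frame of press_slot between -0.015 and 0.015 m and y of pad_center in the frame of press_slot between 0.004 and 0.014 m and angle between pad_center's own z axis and vertical below 0.08 rad and angle between the y axis of pad_center and the y axis of press_slot, either way round below 0.08 rad and contact force between pad and press above 4 N and horizontal distance between knob_mark and collar_mark between 0.0107 and 0.0344 m and linear speed of pad below 0.01 m/s); the robot touches nothing.
It fails at once if the clutch is made to slip by more than a quarter turn (horizontal distance between knob_mark and collar_mark above 0.0344 m).
It fails at once if the pad is crushed against the press (over 80 N) (contact force between pad and press above 80 N).
It fails at once if the glue stick, eraser, stapler or blue pen is pushed away (over 30 mm) (distance of any of glue_stick, eraser, stapler, pen_2 from where it was at the start of the episode above 0.03 m).
It also fails if it takes over 72 s, if anything falls off the work surface, if the arm or the gripper's body presses on something with over 40 N, if the wrist force passes 120 N, or if a joint passes its speed limit or range.

## Working session

There is one attempt and no reset: what is moved stays moved. The work goes in short steps, Python scripts to look and compute and a tool call to move; the robot and the scene stay as the last step left them, time stands still between calls to the robot, and variables do not carry over. Pictures are saved under pics/ and viewed, at most 10 in all, crops included, and the job is handed in when it is done.

Besides the shell and the picture viewer there is one more tool, called after "Request:" as name(argument=value, ...), one argument or row to a line, values as JSON. apply_moves: Moves the arm, as the interface text tells. Its arguments: {"type":"object","properties":{"moves":{"type":"array"},"fingers":{"type":"number"},"grip_force":{"type":"number"}},"required":["moves"]}

```bash
mkdir -p pics
cat > h.py <<'E'
import numpy as np, cv2
from station import sensors, eyes, sign_off, models, arm
def P(name,pix,dep):
    m=eyes.camera_model(name); f=210/np.tan(np.radians(m["vertical_fov"])/2)
    u=np.asarray(pix,float).reshape(-1,2); d=np.asarray(dep,float).reshape(-1)
    c=np.c_[(u[:,0]-m["cx"])/f*d,(u[:,1]-m["cy"])/f*d,d]
    R=cv2.Rodrigues(np.array(m["rvec"],float))[0]
    return (c-np.array(m["tvec"]).reshape(1,3))@R
def cloud(name,mask,dep):
    v,u=np.nonzero(mask&(dep>0)); return P(name,np.c_[u,v],dep[v,u])
E
python3 - <<'E'
from h import *
for c in("top","side"):
    im,d=eyes.camera(c); cv2.imwrite(f"pics/{c}0.png",im); np.save(f"{c}d.npy",d)
    for l in("pad","press","pad_center","press_slot","knob_grip","knob_mark","collar_mark","jaw_path","glue_stick","stapler"):
        r=models.tip_of(l,c)[:2]; print(c,l,[(np.round(x["at"],3).tolist(),round(x["p"],2)) for x in r])
print(sensors.sense())
E
```

```text
top pad [([0.489, -0.226, 0.001], 0.86)]
top press [([0.478, 0.097, 0.004], 0.63)]
top pad_center [([0.487, -0.228, 0.039], 0.68)]
top press_slot [([0.493, 0.04, 0.013], 0.76)]
top knob_grip [([0.49, -0.228, 0.001], 0.67), ([0.459, 0.192, 0.105], 0.66)]
top knob_mark [([0.469, 0.173, 0.074], 0.9), ([0.48, 0.095, 0.0], 0.63)]
top collar_mark [([0.472, 0.175, 0.063], 0.69)]
top jaw_path [([0.475, 0.099, 0.027], 0.79)]
top glue_stick [([0.675, -0.073, 0.004], 0.59)]
top stapler [([0.484, 0.357, -0.0], 0.9)]
side pad [([0.486, -0.222, 0.003], 0.66), ([0.678, -0.076, -0.0], 0.36)]
side press [([0.48, 0.1, -0.002], 0.84)]
side pad_center [([0.489, -0.22, 0.037], 0.58)]
side press_slot [([0.491, 0.043, 0.011], 0.62), ([0.374, -0.082, 0.0], 0.44)]
side knob_grip [([0.461, 0.191, 0.1], 0.7)]
side knob_mark [([0.473, 0.178, 0.07], 0.9), ([0.477, 0.101, 0.032], 0.4)]
side collar_mark [([0.47, 0.175, 0.067], 0.85)]
side jaw_path [([0.478, 0.097, 0.031], 0.94)]
side glue_stick [([0.677, -0.078, -0.002], 0.55), ([0.46, 0.195, 0.102], 0.41)]
side stapler [([0.484, 0.357, 0.001], 0.74)]
{'t': 1.1, 'qpos': array([-1.45138712e+00,  3.12924835e-01,  1.49767317e+00, -5.82587676e-06,
        1.33099286e+00, -2.23400092e-01]), 'qd': array([ 5.09146547e-04, -2.61367815e-04,  3.36165304e-05, -2.32585405e-04,
        2.07350687e-03,  2.62752290e-03]), 'effort': array([ 2.10083475e-03, -4.12162220e+01, -2.59896523e+01, -1.26543559e-04,
        5.64684615e-04, -8.69964708e-06]), 'eef_pos': array([ 0.17646074, -0.49447508,  0.40469157]), 'orientation': array([ 7.45930419e-07,  9.85346035e-01,  1.70567265e-01, -2.87223353e-06]), 'wrist_force': array([ 0.13324035, -0.40007337, -0.43413616]), 'moment': array([-0.01898899,  0.04907996,  0.01343077]), 'finger_force': 0.0, 'finger_gap': 0.0855895049572838}
```

View pics/top0.png

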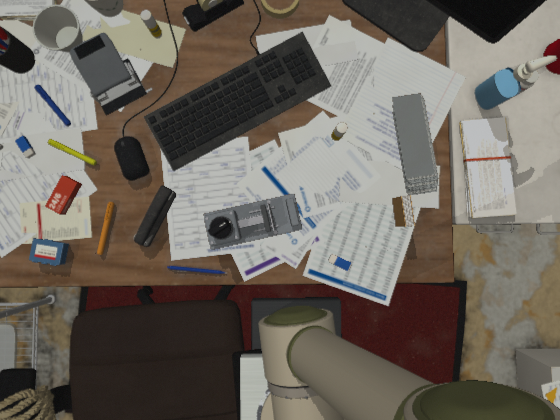

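View pics/side0.png

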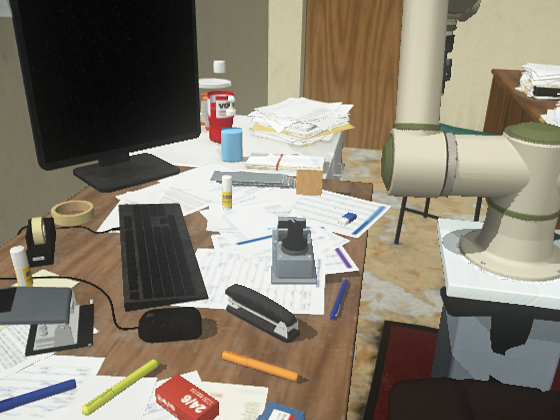

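Top: pad at about (402,211), with a grey box just behind it at (415,145). Press lies from (210,225) to (300,210), with the knob at (220,229). Side: pad at (309,182), knob at (291,235). Next I'll measure yaw, edges and the grey box's height.

Run:
```python
from h import *
im=cv2.imread("pics/top0.png"); d=np.load("topd.npy"); eyes.camera("top")
def rect(n,p): 
    r=cv2.minAreaRect(p[:,:2].astype(np.float32)); print(n,len(p),np.round(r[0],4),np.round(r[1],4),round(r[2],1),"z",np.round(np.percentile(p[:,2],[2,50,98]),3))
for l in("pad","press","stapler","eraser","glue_stick"):
    m=models.masks_of(l,"top")[0]; p=cloud("top",m["mask"],d); rect(l,p)
    if l=="pad": rect("padtop",p[p[:,2]>.066])
    if l=="press": np.save("press.npy",p)
full=np.ones(d.shape,bool); X=np.full(d.shape+(3,),np.nan); v,u=np.nonzero(d>0); X[v,u]=P("top",np.c_[u,v],d[v,u])
for a in (100,120,140,160,180,190): print("box",a,np.round(X[a,415],3),np.round(X[a,425],3))
p=np.load("press.npy")
for lo,hi,n in((.04,.05,"jaws"),(.005,.016,"bed"),(.053,.062,"housing"),(.105,.12,"bar"),(.069,.077,"skirt")):
    q=p[(p[:,2]>lo)&(p[:,2]<hi)]; rect(n,q)
j=p[(p[:,2]>.035)&(p[:,2]<.052)]
th=np.radians(0)
# pad column by height via side
s=np.load("sided.npy"); eyes.camera("side")
m=models.masks_of("pad","side")[0]; q=cloud("side",m["mask"],s); rect("padside",q)
m=models.masks_of("press","side")[0]; q=cloud("side",m["mask"],s); rect("pressside",q); np.save("pressside.npy",q)
for c in("top","side"): 
  mm=eyes.camera_model(c); R=cv2.Rodrigues(np.array(mm["rvec"]))[0]; print(c,np.round(-R.T@np.array(mm["tvec"]).ravel(),3))
a=im[165:255,190:320]; b=im[180:235,370:430]
cv2.imwrite("pics/c1.png",cv2.resize(a,None,fx=6,fy=6,interpolation=cv2.INTER_CUBIC))
```

```text
pad 559 [ 0.4923 -0.2212] [0.0675 0.0229] 6.2 z [0.006 0.073 0.078]
padtop 329 [ 0.4923 -0.2214] [0.0675 0.0229] 6.8 z [0.067 0.075 0.079]
press 3555 [0.4727 0.1295] [0.0941 0.2279] 12.1 z [0.008 0.016 0.116]
stapler 1118 [0.4869 0.3592] [0.0347 0.1506] 62.0 z [0.005 0.044 0.053]
eraser 219 [ 0.3733 -0.0784] [0.0548 0.0227] 64.6 z [0.007 0.013 0.016]
glue_stick 208 [ 0.6877 -0.0824] [0.0277 0.0503] 55.3 z [0.005 0.084 0.091]
box 100 [ 0.759 -0.266  0.024] [ 0.765 -0.297  0.004]
box 120 [ 0.711 -0.265  0.022] [ 0.711 -0.29   0.019]
box 140 [ 0.663 -0.264  0.02 ] [ 0.662 -0.287  0.022]
box 160 [ 0.615 -0.262  0.019] [ 0.613 -0.284  0.024]
box 180 [ 0.567 -0.261  0.017] [ 0.567 -0.286  0.014]
box 190 [ 0.544 -0.264  0.008] [ 0.544 -0.289  0.004]
jaws 425 [0.4807 0.0928] [0.0632 0.139 ] 11.9 z [0.041 0.046 0.05 ]
bed 1751 [0.4727 0.1291] [0.0906 0.2271] 12.1 z [0.009 0.012 0.015]
housing 515 [0.4587 0.1956] [0.0717 0.0719] 12.2 z [0.054 0.058 0.061]
bar 160 [0.4589 0.1956] [0.0164 0.0438] 32.2 z [0.107 0.115 0.118]
skirt 49 [0.4586 0.1953] [0.0477 0.0459] 74.3 z [0.069 0.075 0.077]
padside 748 [ 0.4925 -0.2176] [0.0364 0.0778] 82.8 z [0.003 0.043 0.078]
pressside 2703 [0.4703 0.1303] [0.0897 0.2251] 12.1 z [0.006 0.045 0.115]
top [0.455 0.062 0.954]
side [0.31  1.113 0.572]
```

View pics/c1.png

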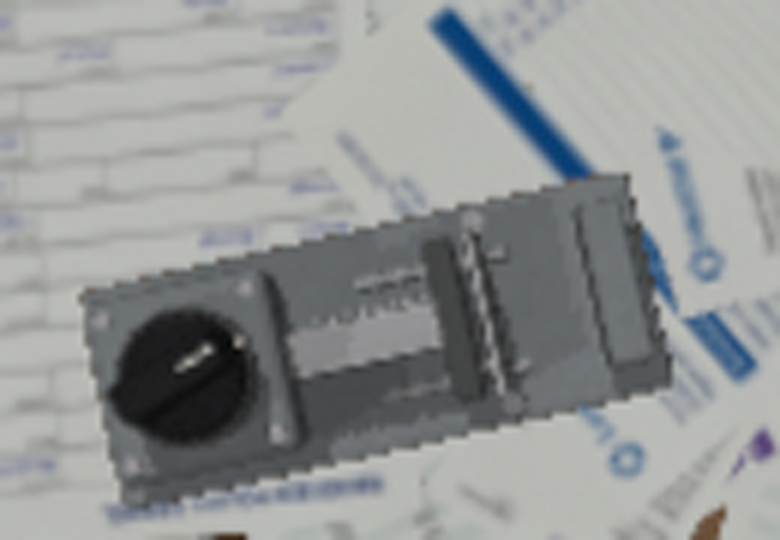

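Crop: knob bar runs from (115,390) to (240,340). The moving jaw's plate is near x=490 and the fixed jaw's face near x=590, a gap of about 39 mm. The press origin works out at (0.479,0.101) with yaw 12.1°, and the pad at (0.492,-0.221) with yaw about 6.5°. The sizes check out, so I'll move.

Request:
apply_moves(
  moves=[3.89,-1.51,0.75,0,0,0,3.89,-1.51,0.75,0,0,0,3.89,-1.51,0.75,0,0,0,3.89,-1.51,0.75,0,0,0,3.89,-1.51,0.75,0,0,0,3.89,-1.51,0.75,0,0,0,3.89,-1.51,0.75,0,0,0,3.89,-1.51,0.75,0,0,0,3.89,-1.51,0.75,0,0,0,3.89,-1.51,0.75,0,0,0,0,0,0,0,0,1.31,0,0,0,0,0,1.31],
  fingers=8.5,
  grip_force=30,
)

```text
t: 2.75
eef_pos: [0.4928, -0.2205, 0.3293]
orientation: [-0.0, 0.998, 0.056, -0.0]
wrist_force: [-0.6, -0.3, 1.1]
finger_gap: 0.085
finger_force: 0.0
```

```bash
cat >> h.py <<'E'
from scipy.spatial.transform import Rotation as Ro
def go(x,y,z,ya):
    """remaining shift in tool cm, wz units; ya = wanted tool-y angle deg"""
    s=sensors.sense(); q=s["orientation"]; R=Ro.from_quat([q[1],q[2],q[3],q[0]]).as_matrix()
    a=np.degrees(np.arctan2(R[1,1],R[0,1])); dy=(a-ya+90)%180-90
    print("t",round(s["t"],2),"pos",np.round(s["eef_pos"],4),"tooly",round(a,2),"tilt",np.round(R[:2,2],4),"gap",round(s["finger_gap"],4),"F",np.round(s["wrist_force"],1),"M",np.round(s["moment"],2))
    print("shift cm",np.round(R.T@(np.array([x,y,z])-s["eef_pos"])*100,2),"wz",round(dy/5,2),"q6",round(np.degrees(s["qpos"][5]),1))
E
python3 -c "
from h import *
go(.4923,-.2214,.217,-83.5)"
```

```text
t 2.75 pos [ 0.4928 -0.2205  0.3293] tooly -83.59 tilt [-0.0005  0.0003] gap 0.085 F [-0.6 -0.3  1.1] M [ 0.   -0.02 -0.02]
shift cm [-0.05  0.09 11.23] wz -0.02 q6 47.0
```

Request:
apply_moves(
  moves=[-0.05,0.09,2.8,0,0,0,0,0,2.8,0,0,0,0,0,2.8,0,0,0,0,0,1.6,0,0,0,0,0,1.2,0,0,0,0,0,0,0,0,0],
)

```text
t: 3.35
eef_pos: [0.4915, -0.2223, 0.2166]
orientation: [-0.001, 0.998, 0.057, -0.001]
wrist_force: [0.2, -0.7, 0.9]
finger_gap: 0.0856
finger_force: 0.0
```

Request:
apply_moves(
  moves=[0,0,0,0,0,0,0,0,0,0,0,0,0,0,0,0,0,0,0,0,0,0,0,0,0,0,0,0,0,0,0,0,0,0,0,0,0,0,0,0,0,0,0,0,0,0,0,0],
  fingers=1.5,
  grip_force=30,
)

```text
t: 4.15
eef_pos: [0.4918, -0.2225, 0.2181]
orientation: [0.0, 0.998, 0.057, 0.0]
wrist_force: [-1.0, 0.4, 6.1]
finger_gap: 0.0217
finger_force: 37.8
```

```bash
python3 -c "
from h import *
go(.4887,.0557,.33,-77.9)
im,d=eyes.camera('top'); cv2.imwrite('pics/g.png',im)
print(models.tip_of('pad_center','top')[:2]); 
eyes.camera('side'); print(models.tip_of('pad_center','side')[:2])
"
```

```text
t 4.15 pos [ 0.4918 -0.2225  0.2181] tooly -83.46 tilt [ 0.0005 -0.0004] gap 0.0217 F [-1.   0.4  6.1] M [ 0.07  0.14 -0.03]
shift cm [  2.87 -27.67 -11.2 ] wz -1.11 q6 46.7
[{'at': [0.4881, -0.2246, 0.0378], 'p': 0.61}]
[{'at': [0.4883, -0.2196, 0.0392], 'p': 0.83}, {'at': [0.4879, -0.2214, 0.001], 'p': 0.23}]
```

Request:
apply_moves(
  moves=[0,0,-1.5,0,0,0,0,0,-3,0,0,0,0,0,-3,0,0,0,0,0,-3,0,0,0,0,0,-0.7,0,0,0],
)

```text
t: 4.85
eef_pos: [0.4919, -0.2226, 0.3323]
orientation: [0.002, 0.998, 0.057, 0.002]
wrist_force: [-0.1, -0.1, -1.2]
finger_gap: 0.0215
finger_force: 36.9
```

Request:
apply_moves(
  moves=[0.14,-1.4,0,0,0,0,0.27,-2.6,0,0,0,0,0.34,-3.3,0,0,0,0,0.34,-3.3,0,0,0,0,0.34,-3.3,0,0,0,0,0.34,-3.3,0,0,0,0,0.34,-3.3,0,0,0,0,0.34,-3.3,0,0,0,0,0.27,-2.6,0,0,0,0,0.13,-1.27,0,0,0,-0.37,0,0,0,0,0,-0.74,0,0,0,0,0,0],
)

```text
t: 6.05
eef_pos: [0.4881, 0.056, 0.3285]
orientation: [-0.0, 0.994, 0.107, -0.001]
wrist_force: [0.3, -0.1, -1.0]
finger_gap: 0.0213
finger_force: 36.8
```

Run:
```python
from h import *
go(.4887,.0557,.232,-77.9)
a=np.radians(12.1); ex=np.array([np.cos(a),np.sin(a)]); ey=np.array([-ex[1],ex[0]]); O=np.array([.479,.1007])
f=lambda p: np.c_[(p[:,:2]-O)@ex,(p[:,:2]-O)@ey,p[:,2]]
for c in("side","top"):
    im,d=eyes.camera(c); cv2.imwrite(f"pics/{c}1.png",im)
    print(c,[(f(np.array([x["at"]])).round(4),x["p"]) for x in models.tip_of("pad_center",c)[:2]])
    m=models.masks_of("pad",c)
    if m:
        q=f(cloud(c,m[0]["mask"],d)); print(len(q),np.percentile(q,[2,10,50,90,98],axis=0).round(4).tolist())
# moving-jaw plate from first clouds
for n in("press.npy","pressside.npy"):
    q=f(np.load(n)); q=q[(q[:,2]>.035)&(q[:,2]<.05)&(abs(q[:,0])<.03)]; h,e=np.histogram(q[:,1],np.arange(-.09,.06,.003)); print([(round(x*1000),int(k)) for x,k in zip(e,h) if k])
cv2.imwrite("pics/c2.png",cv2.resize(cv2.imread("pics/side1.png")[120:320,220:400],None,fx=3,fy=3))
```

```text
t 6.05 pos [0.4881 0.056  0.3285] tooly -77.77 tilt [-0.0021  0.0001] gap 0.0213 F [ 0.3 -0.1 -1. ] M [-0.01 -0.02  0.01]
shift cm [0.07 0.05 9.65] wz 0.03 q6 70.6
side [(array([[-0.0028, -0.0431,  0.148 ]]), 0.86), (array([[-0.0007,  0.0938,  0.1029]]), 0.26)]
1008 [[-0.0372, -0.0559, 0.1124], [-0.0325, -0.038, 0.1182], [-0.0046, -0.0344, 0.1465], [0.0259, -0.0317, 0.1842], [0.0303, -0.0303, 0.1881]]
top []
1156 [[-0.0444, -0.0063, 0.0045], [-0.0395, 0.0268, 0.0111], [-0.0053, 0.0966, 0.059], [0.0325, 0.1271, 0.1141], [0.0432, 0.1355, 0.1174]]
[(-84, 1), (-81, 3), (-78, 28), (-75, 33), (-72, 31), (-69, 34), (-66, 31), (-63, 36), (-60, 7), (-21, 33), (-18, 27), (-15, 1), (-12, 23), (-9, 34), (-6, 34), (-3, 33), (0, 16), (3, 8), (6, 7), (9, 9), (12, 8), (15, 7), (18, 7), (21, 9), (24, 8), (27, 7), (30, 6), (33, 11), (36, 6), (39, 10), (42, 6), (45, 7), (48, 6), (51, 11), (54, 10)]
[(-81, 3), (-78, 8), (-75, 14), (-72, 13), (-69, 14), (-66, 33), (-63, 47), (-60, 25), (-57, 5), (-21, 6), (-18, 14), (-15, 3), (-12, 3), (-9, 4), (-6, 16), (-3, 29), (0, 26), (3, 4)]
```

View pics/c2.png

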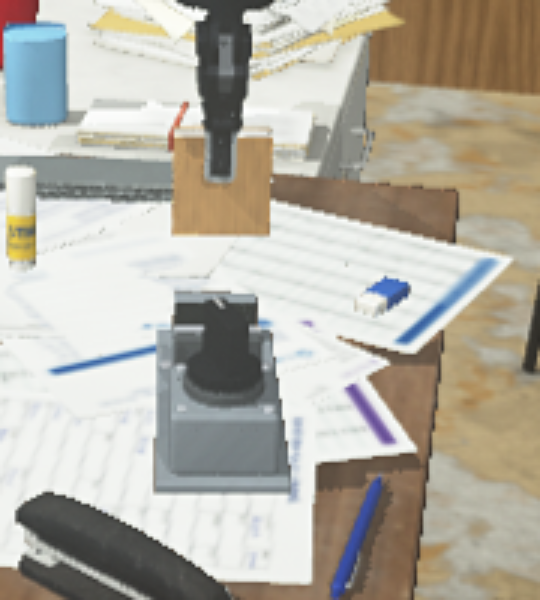

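Side crop: the pad hangs upright over the bed at about (221,185), behind the knob at (228,340). It sits about 3.5 mm off the fixed jaw, and the jaw gap is 39 mm. I'll lower it.

Request:
apply_moves(
  moves=[0.3,-0.05,1,0,0,0,0,0,2,0,0,0,0,0,2,0,0,0,0,0,2,0,0,0,0,0,1,0,0,0,0,0,0.7,0,0,0,0,0,0.5,0,0,0,0,0,0.2,0,0,0,0,0,0.1,0,0,0,0,0,0,0,0,0,0,0,0,0,0,0],
)

```text
t: 7.45
eef_pos: [0.4914, 0.0568, 0.2351]
orientation: [0.0, 0.994, 0.105, 0.0]
wrist_force: [1.0, 1.2, -1.2]
finger_gap: 0.0216
finger_force: 36.8
```

```bash
python3 -c "
from h import *
go(.4920,.0565,.230,-77.9)"
```

```text
t 7.45 pos [0.4914 0.0568 0.2351] tooly -77.91 tilt [ 0.0008 -0.0001] gap 0.0216 F [ 1.   1.2 -1.2] M [0.02 0.06 0.  ]
shift cm [0.05 0.04 0.51] wz -0.0 q6 70.9
```

Request:
apply_moves(
  moves=[0,0,0.15,0,0,0,0,0,0.1,0,0,0,0,0,0.1,0,0,0,0,0,0,0,0,0,0,0,0,0,0,0],
)

```text
t: 7.95
eef_pos: [0.4913, 0.0568, 0.2312]
orientation: [-0.0, 0.994, 0.105, -0.0]
wrist_force: [0.7, 0.5, -0.5]
finger_gap: 0.0215
finger_force: 36.8
```

Request:
apply_moves(
  moves=[0,0,0.1,0,0,0,0,0,0,0,0,0,0,0,0,0,0,0],
)

```text
t: 8.25
eef_pos: [0.4913, 0.0568, 0.2302]
orientation: [-0.0, 0.994, 0.105, -0.0]
wrist_force: [0.5, 0.3, -0.9]
finger_gap: 0.0222
finger_force: 36.9
```

Request:
apply_moves(
  moves=[0,0,0.1,0,0,0,0,0,0,0,0,0,0,0,0,0,0,0],
)

```text
t: 8.55
eef_pos: [0.4913, 0.0568, 0.23]
orientation: [0.0, 0.994, 0.105, 0.0]
wrist_force: [-3.9, -0.3, 9.6]
finger_gap: 0.0214
finger_force: 38.3
```

Bed contact, so I'll release and retreat.

Request:
apply_moves(
  moves=[0,0,-0.05,0,0,0,0,0,0,0,0,0,0,0,0,0,0,0,0,0,0,0,0,0,0,0,0,0,0,0,0,0,0,0,0,0],
  fingers=5.5,
)

```text
t: 9.15
eef_pos: [0.4913, 0.0568, 0.2297]
orientation: [-0.0, 0.994, 0.105, -0.0]
wrist_force: [-0.1, 0.2, -0.2]
finger_gap: 0.0549
finger_force: 0.0
```

Request:
apply_moves(
  moves=[0,0,-1,0,0,0,0,0,-2,0,0,0,0,0,-3,0,0,0,0,0,-3,0,0,0,0,0,-3,0,0,0,0,0,0,0,0,0],
)

```text
t: 9.75
eef_pos: [0.4916, 0.0568, 0.3541]
orientation: [0.001, 0.994, 0.105, 0.004]
wrist_force: [0.4, -0.4, -0.8]
finger_gap: 0.0549
finger_force: 0.0
```

```bash
cat >> h.py <<'E'
a=np.radians(12.1); ex=np.array([np.cos(a),np.sin(a)]); ey=np.array([-ex[1],ex[0]]); O=np.array([.479,.1007])
f=lambda p: np.c_[(p[:,:2]-O)@ex,(p[:,:2]-O)@ey,p[:,2]]
def look(c,tag):
    im,d=eyes.camera(c); cv2.imwrite(f"pics/{c}{tag}.png",im); np.save(f"{c}{tag}.npy",d)
    for l in("pad_center","knob_mark","collar_mark"): print(c,l,[(f(np.array([x["at"]])).round(4).tolist(),round(x["p"],2)) for x in models.tip_of(l,c)[:2]])
    X=f(cloud(c,np.ones(d.shape,bool),d))
    q=X[(abs(X[:,0])<.06)&(X[:,1]>-.06)&(X[:,1]<.0)&(X[:,2]>.06)&(X[:,2]<.095)]
    if len(q)>20: print("pad",len(q),np.percentile(q,[1,50,99],axis=0).round(4).tolist(),[np.round(v,3) for v in cv2.minAreaRect(q[:,:2].astype(np.float32))])
    q=X[(np.hypot(X[:,0],X[:,1]-.097)<.03)&(X[:,2]>.105)&(X[:,2]<.12)]
    if len(q)>20: print("bar",len(q),[np.round(v,3) for v in cv2.minAreaRect(q[:,:2].astype(np.float32))])
E
python3 -c "
from h import *
look('top','2');look('side','2')
k=O+ey*.097; print(k)
go(k[0],k[1],.34,32.2)"
```

```text
top pad_center [([[-0.0017, -0.0046, 0.0022]], 0.52)]
top knob_mark [([[-0.0006, -0.0052, 0.0011]], 0.67)]
top collar_mark []
bar 158 [array([0.   , 0.097]), array([0.016, 0.043]), np.float64(20.314)]
side pad_center [([[-0.0008, -0.0396, 0.0471]], 0.81)]
side knob_mark [([[0.0058, 0.0784, 0.0693]], 0.89)]
side collar_mark [([[0.0055, 0.0738, 0.0681]], 0.78)]
pad 503 [[-0.0333, -0.0556, 0.0605], [0.0019, -0.0353, 0.0796], [0.0351, -0.0304, 0.0903]] [array([ 0.001, -0.043]), array([0.028, 0.07 ]), np.float64(86.595)]
bar 146 [array([-0.002,  0.1  ]), array([0.016, 0.042]), np.float64(21.187)]
[0.458667   0.19554497]
t 10.15 pos [0.4913 0.0568 0.349 ] tooly -77.91 tilt [-0.0014  0.0002] gap 0.0551 F [0.5 0.4 0.1] M [ 0.01 -0.04  0.05]
shift cm [ -0.28 -14.25   0.91] wz 13.98 q6 70.9
```

Request:
apply_moves(
  moves=[-0.06,-2.85,0,0,0,0,-0.06,-2.85,0,0,0,0,-0.06,-2.85,0,0,0,0,-0.05,-2.85,0,0,0,0,-0.05,-2.85,0,0,0,0,0,0,0,0,0,-1.6,0,0,0,0,0,-1.6,0,0,0,0,0,-1.6,0,0,0,0,0,-1.6,0,0,0,0,0,-1.6,0,0,0,0,0,-1.6,0,0,0,0,0,-1.6],
)

```text
t: 11.35
eef_pos: [0.4587, 0.1956, 0.3493]
orientation: [-0.0, 0.827, 0.562, -0.0]
wrist_force: [0.1, -0.3, -0.2]
finger_gap: 0.0552
finger_force: 0.0
```

Request:
apply_moves(
  moves=[0,0,0,0,0,-1.6,0,0,0,0,0,-1.6,0,0,0,0,0,-1.6,0,0,0,0,0,-1.6,0,0,0,0,0,-1.6,0,0,0,0,0,-1.6,0,0,0,0,0,-1.22,0,0,0,0,0,0,0,0,0,0,0,0],
)

```text
t: 12.25
eef_pos: [0.4587, 0.1956, 0.3494]
orientation: [-0.0, 0.485, 0.875, -0.0]
wrist_force: [-0.7, -0.0, 0.4]
finger_gap: 0.0549
finger_force: 0.0
```

```bash
python3 -c "
from h import *
go(.4587,.1955,.259,32.3)"
```

```text
t 12.25 pos [0.4587 0.1956 0.3494] tooly 32.02 tilt [-0.0005 -0.0001] gap 0.0549 F [-0.7 -0.   0.4] M [ 0.08  0.01 -0.03]
shift cm [-0.01  0.    9.04] wz -0.06 q6 -22.4
```

Request:
apply_moves(
  moves=[0,0,2,0,0,-0.06,0,0,2.5,0,0,0,0,0,2,0,0,0,0,0,1.5,0,0,0,0,0,1,0,0,0,0,0,0,0,0,0],
)

```text
t: 12.85
eef_pos: [0.4585, 0.1955, 0.2587]
orientation: [-0.001, 0.482, 0.876, -0.001]
wrist_force: [-0.3, -0.0, 0.0]
finger_gap: 0.055
finger_force: 0.0
```

Request:
apply_moves(
  moves=[0,0,0,0,0,0,0,0,0,0,0,0,0,0,0,0,0,0,0,0,0,0,0,0,0,0,0,0,0,0,0,0,0,0,0,0],
  fingers=0.8,
  grip_force=70,
)

```text
t: 13.45
eef_pos: [0.458, 0.1951, 0.2607]
orientation: [-0.001, 0.481, 0.877, -0.002]
wrist_force: [-10.3, -8.1, 13.8]
finger_gap: 0.0147
finger_force: 68.2
```

```bash
python3 -c "
from h import *
go(.4587,.1955,.259,32.3)"
```

```text
t 13.45 pos [0.458  0.1951 0.2607] tooly 32.52 tilt [-0.0028 -0.0021] gap 0.0147 F [-10.3  -8.1  13.8] M [-1.24  1.66  0.06]
shift cm [-0.    0.08  0.17] wz 0.04 q6 -22.9
```

Request:
apply_moves(
  moves=[0,-0.06,-0.15,0,0,0,0,0,0,0,0,0.5,0,0,0,0,0,1,0,0,0,0,0,1,0,0,0,0,0,0,0,0,0,0,0,0],
)

```text
t: 14.05
eef_pos: [0.4577, 0.1948, 0.2609]
orientation: [-0.001, 0.574, 0.819, -0.001]
wrist_force: [-3.5, -4.7, -2.4]
finger_gap: 0.0149
finger_force: 70.1
```

```bash
python3 -c "
from h import *
go(.4587,.1955,.259,32.3)"
```

```text
t 14.05 pos [0.4577 0.1948 0.2609] tooly 19.98 tilt [-0.0025 -0.0015] gap 0.0149 F [-3.5 -4.7 -2.4] M [-0.73  0.29 -0.08]
shift cm [0.03 0.12 0.19] wz -2.46 q6 -10.4
```

Request:
apply_moves(
  moves=[0,0,0,0,0,1,0,0,0,0,0,1,0,0,0,0,0,1,0,0,0,0,0,1,0,0,0,0,0,1,0,0,0,0,0,1,0,0,0,0,0,1,0,0,0,0,0,1,0,0,0,0,0,0,0,0,0,0,0,0],
)

```text
t: 15.05
eef_pos: [0.4578, 0.1948, 0.261]
orientation: [0.0, 0.819, 0.573, -0.001]
wrist_force: [-3.4, -5.1, -4.1]
finger_gap: 0.0146
finger_force: 70.0
```

```bash
python3 -c "
from h import *
go(.4587,.1955,.259,32.3)
look('side','3'); look('top','3')
im=cv2.imread('pics/side3.png')[180:300,250:350]; im2=cv2.imread('pics/top3.png')[165:265,190:320]
cv2.imwrite('pics/c3.png',np.hstack([cv2.resize(im,(400,480)),cv2.resize(im2,(400,480))]))"
```

```text
t 15.05 pos [0.4578 0.1948 0.261 ] tooly -20.02 tilt [-0.0022 -0.0017] gap 0.0146 F [-3.4 -5.1 -4.1] M [-0.94  0.25 -0.06]
shift cm [0.1  0.06 0.2 ] wz -10.46 q6 29.6
side pad_center [([[-0.0002, -0.0436, 0.0515]], 0.72)]
side knob_mark [([[-0.0156, 0.0769, 0.0713]], 0.77), ([[-0.0891, 0.1828, -0.001]], 0.65)]
side collar_mark [([[-0.0145, 0.0732, 0.0644]], 0.77), ([[-0.0018, -0.0471, 0.0146]], 0.22)]
pad 70 [[-0.0092, -0.0391, 0.0605], [0.0239, -0.0344, 0.0687], [0.0349, -0.0309, 0.0824]] [array([ 0.013, -0.035]), array([0.044, 0.009]), np.float64(0.715)]
bar 195 [array([-0.001,  0.101]), array([0.037, 0.037]), np.float64(22.859)]
top pad_center [([[-0.0035, -0.047, 0.049]], 0.79)]
top knob_mark []
top collar_mark []
pad 316 [[-0.031, -0.0555, 0.0733], [0.0029, -0.0447, 0.088], [0.0368, -0.0339, 0.0914]] [array([ 0.003, -0.045]), array([0.022, 0.069]), np.float64(89.959)]
```

View pics/c3.png

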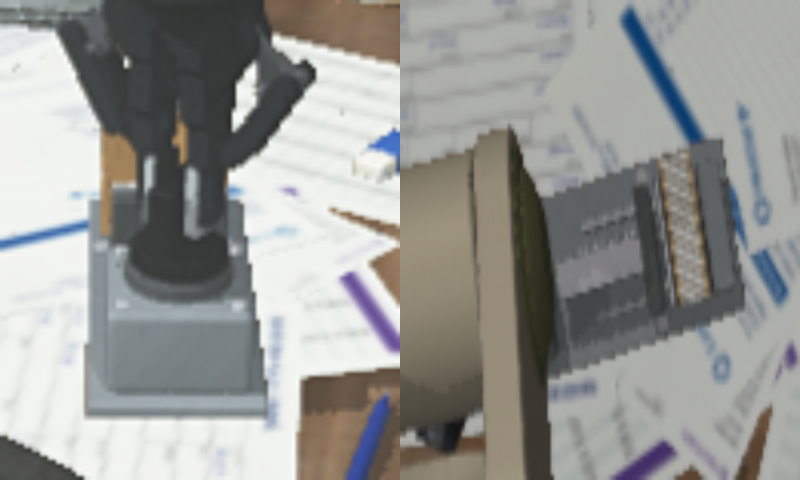

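Right: the pad stands square between the jaws, with the moving plate about touching it. Left: the knob is gripped. I'll now turn slowly and read the torque.

Request:
apply_moves(
  moves=[0,0,0,0,0,0.4,0,0,0,0,0,0.4,0,0,0,0,0,0.4],
)

```text
t: 15.75
eef_pos: [0.4577, 0.1948, 0.2609]
orientation: [0.0, 0.848, 0.529, -0.001]
wrist_force: [-2.2, -5.7, -2.6]
finger_gap: 0.015
finger_force: 70.0
```

```bash
echo 'def m():
    L=[sensors.sense() for _ in range(1)]; s=L[0]; q=s["orientation"]; R=Ro.from_quat([q[1],q[2],q[3],q[0]]).as_matrix()
    print("t",round(s["t"],2),"ang",round(np.degrees(np.arctan2(R[1,1],R[0,1])),2),"Mz",round(s["moment"][2],3),"tau6",round(s["effort"][5],3),"F",np.round(s["wrist_force"],1))' >> h.py; python3 -c "
from h import *
m()"
```

```text
t 15.75 ang -26.06 Mz 0.114 tau6 -0.361 F [-2.2 -5.7 -2.6]
```

Request:
apply_moves(
  moves=[0,0,0,0,0,0.4,0,0,0,0,0,0.4,0,0,0,0,0,0.4],
)

```text
t: 16.05
eef_pos: [0.4578, 0.1948, 0.2609]
orientation: [0.0, 0.875, 0.484, -0.001]
wrist_force: [-3.2, -5.6, -3.2]
finger_gap: 0.0148
finger_force: 70.0
```

```bash
python3 -c "
from h import *
m()"
```

```text
t 16.05 ang -32.07 Mz 0.114 tau6 -0.36 F [-3.2 -5.6 -3.2]
```

Request:
apply_moves(
  moves=[0,0,0,0,0,0.4,0,0,0,0,0,0.4,0,0,0,0,0,0.4],
)

```text
t: 16.35
eef_pos: [0.4577, 0.1948, 0.2609]
orientation: [0.0, 0.899, 0.438, -0.001]
wrist_force: [-3.4, -4.6, -3.5]
finger_gap: 0.015
finger_force: 70.1
```

```bash
python3 -c "
from h import *
m()"
```

```text
t 16.35 ang -38.06 Mz 0.12 tau6 -0.332 F [-3.4 -4.6 -3.5]
```

Request:
apply_moves(
  moves=[0,0,0,0,0,0.4,0,0,0,0,0,0.4,0,0,0,0,0,0.4],
)

```text
t: 16.65
eef_pos: [0.4577, 0.1948, 0.2609]
orientation: [0.001, 0.921, 0.39, -0.001]
wrist_force: [-3.1, -6.1, -3.7]
finger_gap: 0.0149
finger_force: 70.1
```

```bash
python3 -c "
from h import *
m()"
```

```text
t 16.65 ang -44.04 Mz 0.244 tau6 -0.218 F [-3.1 -6.1 -3.7]
```

Request:
apply_moves(
  moves=[0,0,0,0,0,0.4,0,0,0,0,0,0.4,0,0,0,0,0,0.4],
)

```text
t: 16.95
eef_pos: [0.4578, 0.1948, 0.261]
orientation: [0.001, 0.94, 0.342, -0.001]
wrist_force: [-3.5, -5.8, -2.9]
finger_gap: 0.015
finger_force: 70.1
```

```bash
python3 -c "
from h import *
m()"
```

```text
t 16.95 ang -50.03 Mz 0.333 tau6 -0.132 F [-3.5 -5.8 -2.9]
```

Request:
apply_moves(
  moves=[0,0,0,0,0,0.4,0,0,0,0,0,0.4],
)

```text
t: 17.15
eef_pos: [0.4578, 0.1947, 0.261]
orientation: [0.001, 0.951, 0.309, -0.001]
wrist_force: [-1.3, -5.2, -3.5]
finger_gap: 0.0149
finger_force: 70.1
```

```bash
python3 -c "
from h import *
m()"
```

```text
t 17.15 ang -54.03 Mz 0.438 tau6 -0.068 F [-1.3 -5.2 -3.5]
```

Request:
apply_moves(
  moves=[0,0,0,0,0,0.4,0,0,0,0,0,0.4],
)

```text
t: 17.35
eef_pos: [0.4578, 0.1947, 0.2609]
orientation: [0.001, 0.961, 0.275, -0.001]
wrist_force: [-1.7, -6.6, -4.1]
finger_gap: 0.0148
finger_force: 70.1
```

```bash
python3 -c "
from h import *
m()"
```

```text
t 17.35 ang -58.02 Mz 0.459 tau6 -0.004 F [-1.7 -6.6 -4.1]
```

Request:
apply_moves(
  moves=[0,0,0,0,0,0.4,0,0,0,0,0,0.4],
)

```text
t: 17.55
eef_pos: [0.4578, 0.1948, 0.2609]
orientation: [0.001, 0.97, 0.242, -0.001]
wrist_force: [-2.0, -5.8, -3.3]
finger_gap: 0.0146
finger_force: 70.1
```

```bash
python3 -c "
from h import *
m()"
```

```text
t 17.55 ang -62.03 Mz 0.296 tau6 -0.152 F [-2.  -5.8 -3.3]
```

Request:
apply_moves(
  moves=[0,0,0,0,0,0.4,0,0,0,0,0,0.4],
)

```text
t: 17.75
eef_pos: [0.4578, 0.1948, 0.261]
orientation: [0.001, 0.978, 0.208, -0.001]
wrist_force: [-2.1, -5.0, -3.6]
finger_gap: 0.0151
finger_force: 70.0
```

```bash
python3 -c "
from h import *
m()"
```

```text
t 17.75 ang -66.04 Mz 0.251 tau6 -0.181 F [-2.1 -5.  -3.6]
```

Request:
apply_moves(
  moves=[0,0,0,0,0,0.4,0,0,0,0,0,0.4],
)

```text
t: 17.95
eef_pos: [0.4578, 0.1948, 0.2609]
orientation: [0.001, 0.985, 0.173, -0.001]
wrist_force: [-2.7, -5.7, -4.0]
finger_gap: 0.0151
finger_force: 70.0
```

```bash
python3 -c "
from h import *
m()"
```

```text
t 17.95 ang -70.04 Mz 0.24 tau6 -0.211 F [-2.7 -5.7 -4. ]
```

Request:
apply_moves(
  moves=[0,0,0,0,0,0.4,0,0,0,0,0,0.4],
)

```text
t: 18.15
eef_pos: [0.4578, 0.1948, 0.2609]
orientation: [0.001, 0.99, 0.139, -0.001]
wrist_force: [-2.3, -7.4, -2.8]
finger_gap: 0.0147
finger_force: 70.2
```

```bash
python3 -c "
from h import *
m()"
```

```text
t 18.15 ang -74.04 Mz 0.267 tau6 -0.259 F [-2.3 -7.4 -2.8]
```

Request:
apply_moves(
  moves=[0,0,0,0,0,0.4,0,0,0,0,0,0.4],
)

```text
t: 18.35
eef_pos: [0.4577, 0.1947, 0.2609]
orientation: [0.001, 0.995, 0.104, -0.001]
wrist_force: [-2.8, -6.1, -2.4]
finger_gap: 0.0149
finger_force: 70.1
```

```bash
python3 -c "
from h import *
m()"
```

```text
t 18.35 ang -78.04 Mz 0.236 tau6 -0.22 F [-2.8 -6.1 -2.4]
```

Request:
apply_moves(
  moves=[0,0,0,0,0,0.4,0,0,0,0,0,0.4],
)

```text
t: 18.55
eef_pos: [0.4578, 0.1947, 0.2609]
orientation: [0.001, 0.998, 0.07, -0.001]
wrist_force: [-2.0, -6.5, -3.2]
finger_gap: 0.0145
finger_force: 70.1
```

```bash
python3 -c "
from h import *
m()"
```

```text
t 18.55 ang -82.03 Mz 0.359 tau6 -0.087 F [-2.  -6.5 -3.2]
```

Request:
apply_moves(
  moves=[0,0,0,0,0,0.4,0,0,0,0,0,0.4],
)

```text
t: 18.75
eef_pos: [0.4578, 0.1947, 0.261]
orientation: [0.001, 0.999, 0.035, -0.001]
wrist_force: [-2.4, -7.4, -3.9]
finger_gap: 0.0148
finger_force: 70.1
```

```bash
python3 -c "
from h import *
m()"
```

```text
t 18.75 ang -86.02 Mz 0.447 tau6 -0.033 F [-2.4 -7.4 -3.9]
```

Request:
apply_moves(
  moves=[0,0,0,0,0,0.4,0,0,0,0,0,0.4],
)

```text
t: 18.95
eef_pos: [0.4578, 0.1947, 0.2609]
orientation: [0.001, 1.0, -0.0, -0.001]
wrist_force: [-2.5, -5.8, -3.5]
finger_gap: 0.0149
finger_force: 70.1
```

```bash
python3 -c "
from h import *
m()"
```

```text
t 18.95 ang -90.03 Mz 0.32 tau6 -0.105 F [-2.5 -5.8 -3.5]
```

Request:
apply_moves(
  moves=[0,0,0,0,0,0.4,0,0,0,0,0,0.4],
)

```text
t: 19.15
eef_pos: [0.4578, 0.1947, 0.2609]
orientation: [0.001, 0.999, -0.035, -0.001]
wrist_force: [-2.4, -5.2, -3.3]
finger_gap: 0.0148
finger_force: 70.1
```

```bash
python3 -c "
from h import *
m(); look('side','4')"
```

```text
t 19.15 ang -94.04 Mz 0.274 tau6 -0.207 F [-2.4 -5.2 -3.3]
side pad_center []
side knob_mark [([[-0.0242, 0.1049, 0.0735]], 0.61)]
side collar_mark [([[-0.0249, 0.0857, 0.0644]], 0.7), ([[-0.1417, -0.1549, 0.0031]], 0.57)]
pad 151 [[-0.0336, -0.0583, 0.0602], [0.026, -0.0391, 0.0757], [0.0351, -0.0342, 0.0898]] [array([ 0.001, -0.046]), array([0.027, 0.069]), np.float64(89.955)]
bar 168 [array([-0.003,  0.1  ]), array([0.037, 0.033]), np.float64(34.459)]
```

Request:
apply_moves(
  moves=[0,0,0,0,0,0.4,0,0,0,0,0,0.4,0,0,0,0,0,0.4,0,0,0,0,0,0.4],
)

```text
t: 19.75
eef_pos: [0.4577, 0.1947, 0.261]
orientation: [0.001, 0.994, -0.105, -0.001]
wrist_force: [-2.4, -6.0, -2.8]
finger_gap: 0.0147
finger_force: 70.1
```

```bash
python3 -c "
from h import *
m()"
```

```text
t 19.75 ang -102.05 Mz 0.185 tau6 -0.263 F [-2.4 -6.  -2.8]
```

Request:
apply_moves(
  moves=[0,0,0,0,0,0.4,0,0,0,0,0,0.4,0,0,0,0,0,0.4,0,0,0,0,0,0.4],
)

```text
t: 20.15
eef_pos: [0.4577, 0.1947, 0.2609]
orientation: [0.001, 0.985, -0.174, -0.001]
wrist_force: [-2.9, -7.2, -3.4]
finger_gap: 0.0148
finger_force: 70.2
```

```bash
python3 -c "
from h import *
m()"
```

```text
t 20.15 ang -110.04 Mz 0.313 tau6 -0.165 F [-2.9 -7.2 -3.4]
```

Request:
apply_moves(
  moves=[0,0,0,0,0,0.4,0,0,0,0,0,0.4],
)

```text
t: 20.35
eef_pos: [0.4578, 0.1946, 0.2609]
orientation: [0.002, 0.978, -0.208, -0.001]
wrist_force: [-1.3, -7.3, -2.4]
finger_gap: 0.0149
finger_force: 70.2
```

```bash
python3 -c "
from h import *
m()"
```

```text
t 20.35 ang -114.02 Mz 0.435 tau6 -0.064 F [-1.3 -7.3 -2.4]
```

Request:
apply_moves(
  moves=[0,0,0,0,0,0.4,0,0,0,0,0,0.4],
)

```text
t: 20.55
eef_pos: [0.4578, 0.1946, 0.2609]
orientation: [0.002, 0.97, -0.242, -0.001]
wrist_force: [-2.4, -7.9, -2.1]
finger_gap: 0.015
finger_force: 70.2
```

```bash
python3 -c "
from h import *
m(); look('side','5')"
```

```text
t 20.55 ang -118.02 Mz 0.471 tau6 -0.0 F [-2.4 -7.9 -2.1]
side pad_center [([[-0.0009, -0.0432, 0.05]], 0.61)]
side knob_mark [([[-0.0212, 0.1162, 0.0698]], 0.72)]
side collar_mark [([[-0.0232, 0.0844, 0.0659]], 0.63)]
pad 25 [[-0.0339, -0.0428, 0.0602], [0.002, -0.0386, 0.0671], [0.0348, -0.0358, 0.0806]] [array([ 0.   , -0.039]), array([0.007, 0.069]), np.float64(89.4)]
bar 180 [array([-0.002,  0.102]), array([0.04 , 0.034]), np.float64(6.187)]
```

Request:
apply_moves(
  moves=[0,0,0,0,0,0.4,0,0,0,0,0,0,0,0,0,0,0,0,0,0,0,0,0,0],
)

```text
t: 21.15
eef_pos: [0.4577, 0.1947, 0.2609]
orientation: [0.001, 0.966, -0.258, -0.001]
wrist_force: [-2.8, -6.1, -2.7]
finger_gap: 0.0148
finger_force: 70.2
```

```bash
python3 -c "
from h import *
m()"
```

```text
t 21.15 ang -119.96 Mz 0.229 tau6 0.257 F [-2.8 -6.1 -2.7]
```

Request:
apply_moves(
  moves=[0,0,0,0,0,0,0,0,0,0,0,0,0,0,0,0,0,0,0,0,0,0,0,0,0,0,0,0,0,0,0,0,0,0,0,0],
  fingers=6.5,
)

```text
t: 21.75
eef_pos: [0.4582, 0.1953, 0.2613]
orientation: [-0.0, 0.966, -0.259, 0.0]
wrist_force: [-0.3, -0.7, -0.3]
finger_gap: 0.0655
finger_force: 0.0
```

Request:
apply_moves(
  moves=[0,0,-1,0,0,0,0,0,-2,0,0,0,0,0,-3,0,0,0,0,0,-4,0,0,0,0,0,-4,0,0,0,0,0,-4,0,0,0,0,0,0,0,0,0,0,0,0,0,0,0],
)

```text
t: 22.55
eef_pos: [0.4579, 0.1952, 0.442]
orientation: [-0.0, 0.966, -0.259, 0.001]
wrist_force: [1.0, -0.9, -0.7]
finger_gap: 0.0648
finger_force: 0.0
```

```bash
python3 -c "
from h import *
go(0,0,0,0); look('side','6'); look('top','6')
im=cv2.imread('pics/side6.png')[200:300,250:350]
cv2.imwrite('pics/c6.png',cv2.resize(im,(600,600),interpolation=cv2.INTER_CUBIC))"
```

```text
t 22.55 pos [0.4579 0.1952 0.442 ] tooly -120.01 tilt [0.0017 0.0004] gap 0.0648 F [ 1.  -0.9 -0.7] M [ 0.04 -0.03  0.03]
shift cm [-29.95  39.86  44.12] wz 12.0 q6 129.6
side pad_center [([[-0.0002, -0.0434, 0.0485]], 0.76)]
side knob_mark [([[-0.021, 0.11, 0.0698]], 0.75), ([[-0.0012, -0.0507, 0.0118]], 0.69)]
side collar_mark [([[-0.0202, 0.0818, 0.0668]], 0.89)]
pad 496 [[-0.0336, -0.0583, 0.0606], [0.0009, -0.0395, 0.0788], [0.0351, -0.0343, 0.0904]] [array([ 0.001, -0.046]), array([0.026, 0.069]), np.float64(89.627)]
bar 186 [array([-0.002,  0.099]), array([0.019, 0.044]), np.float64(60.715)]
top pad_center [([[0.0008, -0.0508, 0.0518]], 0.89)]
top knob_mark [([[-0.0221, 0.1069, 0.0727]], 0.43), ([[-0.0007, -0.0062, 0.0022]], 0.26)]
top collar_mark [([[-0.0185, 0.0834, 0.0636]], 0.68)]
pad 315 [[-0.0314, -0.0595, 0.0774], [0.0023, -0.0486, 0.0876], [0.0361, -0.0378, 0.0913]] [array([ 0.003, -0.049]), array([0.022, 0.069]), np.float64(89.914)]
```

View pics/c6.png

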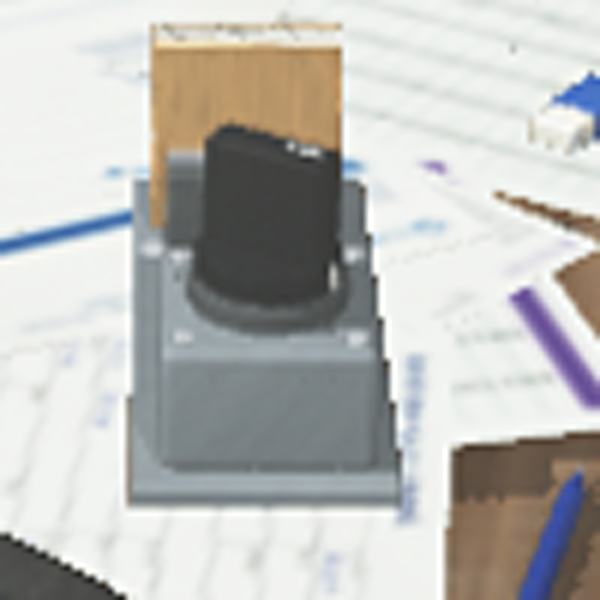

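Crop: the pad is upright behind the knob at (245,100), with the knob mark at about (333,275). The pad centre is at slot y ≈ 0.011 and x ≈ 0.002. The index lines are about 24–28 mm apart, which fits the two clicks felt.

```bash
python3 -c "
from h import *
print(sign_off())"
```

```text
the job is handed in; nothing more can be done
None
```

The pad is clamped upright and centred against the fixed jaw, the clutch slipped two clicks (about 60°), the arm is clear, and the job is handed in at about 23 s; the sign-off returned no verdict.

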